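Park the captive screw and open the gearbox port

TASK

Open the inspection port of the small gearbox: pull the knurled knob of the spring-loaded captive screw up out of the cover, gently feel for the thread while turning it anticlockwise (seen from above), and wind it on to its stop so that it stays up by itself when you let go. Then slide the unlocked steel cover fully open by its round peg. Never force the thread or push the cover against the screw, and leave the loose tools and parts round the gearbox where they are.

Things in the scene. Friction and masses are not known exactly. Their poses are not given: they have to be found in the camera images.
- housing: grey gearbox housing, fixed to the bench, 130 x 260 x 55 mm (x, y, z; four foot lugs stand out 19 mm to +-x; a shaft stub leaves the +y end). Origin: centre of its underside; z up, y = long axis, along which the cover slides. A dark steel bridge (114 x 30 mm, top at z = 76 mm, bolt heads to 80 mm at x = +-48 mm) crosses it at y = -95 mm and carries collar, screw and knob
- collar: steel collar fixed on the bridge, on the screw's axis: cylinder of 14 mm radius, 26 mm tall, foot flange of 16 mm radius; origin at the centre of its foot (0, -95, 76 mm in the housing's frame). Its thread is hidden inside: with the screw raised 10 mm, a lug on the shank meets the thread's flat lower face and goes no higher, except at the thread's mouth, an opening about 0.4 rad wide
- screw: captive screw with knurled steel knob (38 mm diameter, 26 mm tall). Origin on its vertical axis at the knob's underside, at rest 108 mm above the bench, 6 mm above the collar. The shank goes down through the collar into a hole of the cover. Turns with 0.05 N m friction. Its yaw does not tell where the thread starts. More than 20 N against the collar (pull less spring and weight) strips the thread
- knob (a point): centre of the knob, on its axis, 13 mm above its underside. Finding the thread: keep pulling up a few newtons harder than the spring and turn anticlockwise; after 0.1 to 0.7 rad the lug reaches the mouth and the screw can be pulled up at once to 16 to 17 mm. It must be up 16 mm before it is turned on, else the lug catches on the side of the mouth (0.4 rad further) and drags the thread round
- screw_lift (a joint): how far the screw is raised, in m. 0 = down, its tip locking the cover. A spring pulls it down; with its weight (0.17 kg) the pull needed is 5 N at 0, 6 N at 10 mm, 8 N at 20 mm. 10 mm: lug against the thread's lower face; 16 to 17 mm: lug in the mouth; tip clear of the cover from 17 mm; wound home and let go it rests at 19 mm (up to 21 mm while pulled)
- cover: steel cover plate on top of the housing, 84 mm wide, 5 mm thick, between two dark rails; slides to the housing's +y by 80 mm to a stop, friction 2.5 N. While the screw is down its tip stands in the cover's hole and locks it. Origin: with the cover shut at (0, 0, 55.5 mm) in the housing's frame; it moves with the cover
- peg (a point): middle of the cover's upright round steel peg, 16 mm in diameter (19 mm at its head), 34 mm tall, top at 94.5 mm above the bench; this point is 77.5 mm above the bench and with the cover shut at x = 0, y = +10 mm in the housing's frame; with the cover fully open at y = +90 mm
- pliers_red: loose pliers, 167 mm long, bystander; origin at the centre of the underside
- wrench_13: loose combination wrench, 166 mm long, bystander; origin at the centre of the underside
- bearing: loose ball bearing, 52 mm in diameter, bystander; origin at the centre of the underside
- spark_plug: loose spark plug, 75 mm long, bystander; origin at the centre of the underside
- collar_top (a point): top centre of the collar, 102 mm above the bench. Winding: past the mouth, turning on lifts the screw 4 mm in 1.2 rad; the last 0.4 rad to the stop is level (past it the thread insert slips round at 0.055 N m, harmless). The groove has 1.5 mm play in height: the hand must rise with it. Start to stop 2.4 to 2.9 rad: regrip. Let go 0.2 rad past the mouth it stays up, before that it drops

How it is judged:
By the outcome, as a careful person would: the job done as asked, in the order asked, and still so for the second after the job is handed in, with the robot touching nothing.
It also fails if it takes over 72 s, if anything falls off the work surface, if the arm or the gripper's body presses on something with over 40 N, if the wrist force passes 120 N, or if a joint passes its speed limit or range.

ROBOT

A 7-joint arm with a two-finger parallel gripper is mounted at the origin on a cart in front of the work surface, level with it; the furniture and walls round the work are solid. World frame = base frame: x ahead of the robot, y to its left, z up, the work surface at z = 0. Lengths are in m, angles in rad, forces in N, time in s.
With the tool pointing down it reaches from about 0.425 to 0.95 m from the base axis. Payload 4.7 kg.
Tool frame: the origin (TCP) lies between the finger pads; the fingertips stand 25 mm ahead of it and the grasp point (between the pads) lies 6 mm ahead of it; z points along the fingers, y is the line along which they close (so a half turn about z gives the same grasp; the last joint's range is limited). The gripper opens to 85 mm and grips with 20 to 120 N. Pads are 22 mm wide; open, the fingers measure 114 mm over their backs; the gripper's body (76 mm by 85 mm) begins 54 mm behind the grasp point. The pads swing forward as they close: fully open they stand 13 mm farther back than shut.
Start: joints at [-1.275, 0.469, -0.049, 1.532, 0.024, 1.141, -0.082], TCP at [0.215, 0.64, 0.256] pointing down, gripper open.
Joint ranges: [-2.59, 2.59], [-0.33, 1.99], [-1.39, 1.29], [0.1, 2.45], [-1.04, 4.18], [0.21, 1.99], [-2.66, 2.66]. Speed limits (rad/s): [2.57, 2.57, 3.14, 3.14, 3.14, 3.14, 3.14].

INTERFACE

Orientations are given as a 3x3 rotation matrix whose columns are the frame's x, y, z axes.
In Python, from rig import * gives the robot as it stands. Calls block until the motion is done:
- movep(position, orientation): joint-space move of the TCP to a pose.
- move_l(position, attitude=None, feed=0.15, until_force=None): straight line of the TCP; attitude=None keeps the orientation; feed is the mean speed in m/s. With until_force (N) it stops when the force on the tool has changed by that much, and returns True; else False.
- move_joints(angles): joint-space move.
- command_gripper(opening, newtons=None): finger opening in m; newtons is the grip in N (None keeps the last); returns when the fingers have stopped.
- sleep(seconds).
- inverse_kinematics(position, orientation): joint angles nearest the present ones, or None.
- sense(): the state.
- camera(name): name is "scene" or "side" or "wrist"; returns (picture, depth): 420x560x3 uint8, red, green, blue; 420x560 float32, m along the optical axis (not along the pixel's ray), 0 where there is no reading.
- camera_params(name): a dict with "K" (3x3 intrinsics, pixels), "dist" ([k1, k2, p1, p2, k3] as OpenCV has them; the pictures are not rectified), "position" and "rotation" of the camera in the world; the wrist camera has in their place "tool_from_camera" (4x4, takes a point from camera to tool coordinates, whose origin is the TCP and whose axes are the flange's). Camera axes: x right, y down, z forward; pixel columns grow to the right and rows downward; lengths in m; the calibration is good to about 2 mm. A picture is of the moment at which its call begins: read the wrist's pose just before it. camera_params takes no time and is no camera call.
A pose or a line that the arm cannot do raises Unreachable and nothing moves.
- finish_job(): hands the job in, once; it reports no verdict.
The state is a dict: "time_s": time; "joint_pos": joint angles; "qd": joint speeds; "joint_efforts": joint torques, N m; "position": TCP position; "tcp_rot": TCP orientation; "wrist_force": force on the tool from outside, world axes, zero at the start; "ft_torque": the same for the moment, N m; "finger_gap": finger opening in m.
Only numpy, scipy, OpenCV 4.12 (cv2) and the standard library are available. Lean on these libraries where they do the work, as an engineer would, in place of code of your own. Each camera call takes 0.05 s, during which the arm holds its last target. There are 200 camera calls.

## Working session

There is one attempt and no reset: what is moved stays moved. The work goes in short steps, each a Python script; the robot and the scene stay as the last script left them, time stands still between calls to the robot, and variables do not carry over. Pictures are saved under pics/ and viewed, on a budget of 10 in all, crops included, one or two more only if the job needs it, and the job is handed in when it is done.

```bash
ls; mkdir -p pics
python3 - <<'E'
from rig import *
import cv2,numpy as np
for n in ("scene","side"):
    p,d=camera(n); cv2.imwrite(f"pics/{n}0.png",p[:,:,::-1]); np.save(f"pics/{n}0.npy",d)
    print(n,camera_params(n))
print(camera_params("wrist"));s=sense();print(s)
E
```

```text
pics
scene {'K': array([[421.99671759,   0.        , 279.70545335],
       [  0.        , 421.99671759, 208.53841896],
       [  0.        ,   0.        ,   1.        ]]), 'dist': array([0.04159475, 0.        , 0.        , 0.        , 0.        ]), 'position': array([-0.26374967,  0.64704755,  0.62741696]), 'rotation': array([[-0.66633596, -0.36708573,  0.64903347],
       [-0.74523158,  0.29864047, -0.59619104],
       [ 0.02502556, -0.88094377, -0.47255877]])}
side {'K': array([[540.61028666,   0.        , 284.8775443 ],
       [  0.        , 540.61028666, 210.15934177],
       [  0.        ,   0.        ,   1.        ]]), 'dist': array([-0.15789099,  0.        ,  0.        ,  0.        ,  0.        ]), 'position': array([ 0.34189415, -1.03932044,  0.90415107]), 'rotation': array([[ 9.95850560e-01, -5.55202572e-02,  7.21052184e-02],
       [-9.10021241e-02, -6.12111668e-01,  7.85517612e-01],
       [ 5.24305659e-04, -7.88819882e-01, -6.14624209e-01]])}
{'K': array([[322.41752813,   0.        , 280.9093789 ],
       [  0.        , 322.41752813, 208.17118651],
       [  0.        ,  
[... 611 characters left out ...]
qd': array([-6.29221811e-05, -3.28887053e-03,  1.20624234e-03, -3.69013446e-03,
       -1.28108328e-03, -9.94365257e-04,  7.90104950e-04]), 'joint_efforts': array([ 5.15196134e-04, -5.11515248e+01, -4.70612850e-02, -2.38389838e+01,
        1.07528607e-02,  4.35469905e-03, -2.69459343e-05]), 'position': array([0.21523936, 0.6392727 , 0.25537956]), 'tcp_rot': array([[-9.47722099e-01,  3.19096538e-01, -4.72925976e-04],
       [ 3.19096877e-01,  9.47720631e-01, -1.66980483e-03],
       [-8.46272338e-05, -1.73342014e-03, -9.99998494e-01]]), 'wrist_force': array([ 0.38863094, -0.35267896,  0.23314255]), 'ft_torque': array([ 0.01895951, -0.00235065, -0.04819647]), 'finger_gap': 0.08554770867888027}
```

View pics/scene0.png

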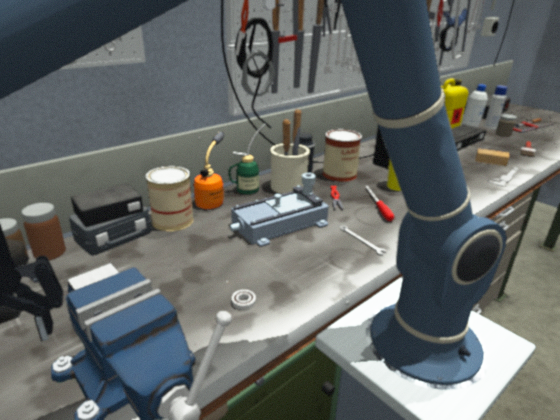

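View pics/side0.png

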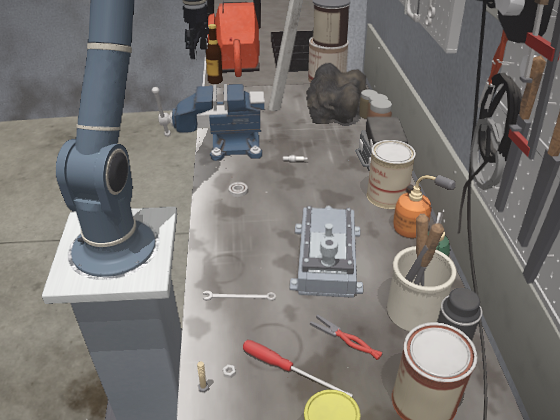

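The scene view shows the gearbox at about (280,215), with the knob at (308,183). The side view shows the gearbox at (328,250), with the knob and peg near (329,230-250) and the wrench, pliers and bearing clear of it. I'll get a rough position from depth next, then take close wrist views.

```bash
cat > h.py <<'E'
from rig import *
import cv2,numpy as np
def cam(name):
    s=sense(); P=camera_params(name)
    p,d=camera(name)
    if name=="wrist":
        T=np.eye(4);T[:3,:3]=s["tcp_rot"];T[:3,3]=s["position"];M=T@P["tool_from_camera"]
        return p,d,P,M[:3,:3],M[:3,3]
    return p,d,P,P["rotation"],P["position"]
def ray(P,R,uv):
    n=cv2.undistortPoints(np.array(uv,float).reshape(-1,1,2),P["K"],P["dist"]).reshape(-1,2)
    return np.c_[n,np.ones(len(n))]@R.T
def onplane(P,R,c,uv,z):
    r=ray(P,R,uv); return c+r*((z-c[2])/r[:,2])[:,None]
def cloud(d,P,R,c):
    v,u=np.nonzero(d>0); r=ray(P,R,np.c_[u,v]); return c+r*d[v,u][:,None],u,v
def down(yaw): # tool z down, tool y at angle yaw in the world
    y=np.array([np.cos(yaw),np.sin(yaw),0]);z=np.array([0,0,-1.]);return np.c_[np.cross(y,z),y,z]
E
python3 - <<'E'
from h import *
for n,(u0,u1,v0,v1) in {"side":(280,380,200,310),"scene":(225,335,165,250)}.items():
    d=np.load(f"pics/{n}0.npy");P=camera_params(n);m=np.zeros_like(d);m[v0:v1,u0:u1]=d[v0:v1,u0:u1]
    X,u,v=cloud(m,P,P["rotation"],P["position"])
    for lo,hi in((.04,.07),(.085,.1),(.115,.15)):
        k=(X[:,2]>lo)&(X[:,2]<hi)&(X[:,0]>.4)&(X[:,0]<.85)
        q=X[k]; print(n,lo,k.sum(),q.mean(0).round(3),q.min(0).round(3),q.max(0).round(3),u[k].mean(),v[k].mean())
        if lo==.04: print(cv2.minAreaRect(q[:,:2].astype(np.float32)))
E
```

```text
side 0.04 3231 [ 0.529 -0.096  0.058] [ 0.446 -0.223  0.04 ] [0.614 0.07  0.07 ] 327.21448467966576 245.00278551532034
((0.53341144323349, -0.07250449061393738), (0.289588063955307, 0.130793958902359), 80.51317596435547)
side 0.085 121 [ 0.522 -0.141  0.093] [ 0.468 -0.197  0.085] [ 0.56  -0.068  0.1  ] 327.72727272727275 246.0
side 0.115 285 [ 0.514 -0.186  0.131] [ 0.496 -0.201  0.115] [ 0.535 -0.16   0.14 ] 328.4526315789474 246.56842105263158
scene 0.04 2769 [ 0.561 -0.089  0.056] [ 0.448 -0.445  0.04 ] [0.85  0.062 0.07 ] 274.1722643553629 203.37342000722282
((0.5949833393096924, -0.1881144940853119), (0.4017055630683899, 0.4176453649997711), 61.026729583740234)
scene 0.085 331 [ 0.665 -0.177  0.092] [ 0.502 -0.306  0.085] [ 0.793 -0.063  0.1  ] 274.4471299093656 172.78851963746223
scene 0.115 129 [ 0.51  -0.172  0.128] [ 0.496 -0.196  0.115] [ 0.535 -0.159  0.136] 308.0 177.97674418604652
```

Run:
```python
from h import *
for yaw in np.arange(-3,3.2,.4):
    q=inverse_kinematics([.515,-.175,.13],down(yaw)); print(round(yaw,2),None if q is None else np.round(q,2))
def shot(n):
    p,d,P,R,c=cam("wrist"); cv2.imwrite(f"pics/{n}.png",p[:,:,::-1]); np.savez(f"pics/{n}.npz",d=d,R=R,c=c)
yaw=-.166+np.pi/2-np.pi/2
t0=sense()["time_s"]
movep([.525,-.13,.29],down(yaw)); sleep(.3); shot("w1"); s=sense();print(s["time_s"],s["joint_pos"].round(2),s["position"])
move_l([.535,-.05,.29],feed=.2); sleep(.3); shot("w2"); s=sense();print(s["time_s"],s["position"])
```

```text
-3.0 [-0.53  0.66  1.11  2.01 -0.75  0.95 -2.03]
-2.6 [-0.53  0.66  1.11  2.01 -0.75  0.95 -1.63]
-2.2 [-0.53  0.66  1.11  2.01 -0.75  0.95 -1.23]
-1.8 [-0.56  0.71  1.17  2.01 -0.8   0.99 -0.78]
-1.4 [-0.55  0.7   1.16  2.01 -0.79  0.98 -0.39]
-1.0 [-0.54  0.67  1.13  2.01 -0.76  0.96 -0.02]
-0.6 [-0.52  0.65  1.09  2.01 -0.73  0.94  0.35]
-0.2 [-0.5   0.62  1.05  2.01 -0.69  0.92  0.72]
0.2 [-0.47  0.6   1.    2.01 -0.65  0.9   1.08]
0.6 [-0.42  0.56  0.91  2.01 -0.58  0.86  1.42]
1.0 [-0.27  0.48  0.68  2.   -0.41  0.81  1.65]
1.4 [-0.19  0.45  0.57  1.99 -0.34  0.79  1.98]
1.8 [-0.17  0.45  0.55  1.99 -0.32  0.79  2.36]
2.2 [ 0.86  0.54 -0.8   1.93  0.5   0.88  2.  ]
2.6 [ 1.08  0.73 -1.18  1.92  0.78  1.05  2.16]
3.0 [-0.53  0.66  1.11  2.01 -0.75  0.95 -2.31]
3.3667 [-0.54  0.28  0.88  1.85 -0.24  1.12  0.26] [ 0.52506615 -0.12987783  0.2899948 ]
4.2667 [ 0.53487206 -0.05093689  0.29008019]
```

```bash
python3 -c "
import cv2,numpy as np
cv2.imwrite('pics/w12.png',np.hstack([cv2.resize(cv2.imread(f'pics/w{i}.png')[:,60:460],(400,420)) for i in(1,2)]))"
```

```text
(no output)
```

View pics/w12.png

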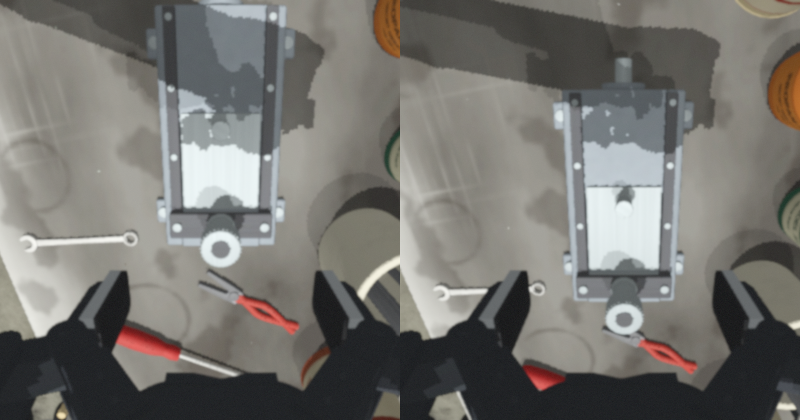

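The close views show the knob top ring at about (281,247) in w1 and (284,319) in w2, and the peg head at (284,208) in w2. I'll triangulate both.

Run:
```python
from h import *
P=camera_params("wrist"); D={i:np.load(f"pics/w{i}.npz") for i in(1,2)}
I={i:cv2.imread(f"pics/w{i}.png") for i in(1,2)}
def circ(i,u,v,r,zlo):
    d=D[i]["d"].copy();m=np.zeros_like(d);m[v-r:v+r,u-r:u+r]=d[v-r:v+r,u-r:u+r]
    X,uu,vv=cloud(m,P,D[i]["R"],D[i]["c"]);k=X[:,2]>zlo
    mask=np.zeros(d.shape,np.uint8);mask[vv[k],uu[k]]=255
    c=max(cv2.findContours(mask,0,cv2.CHAIN_APPROX_NONE)[0],key=cv2.contourArea)
    e=cv2.fitEllipse(c); print(i,"depth top",np.median(X[k],0).round(4),"ellipse",np.round(e[0],1),np.round(e[1],1)); return e[0]
def circb(i,u,v,r,th):
    g=cv2.cvtColor(I[i],cv2.COLOR_BGR2GRAY);m=np.zeros_like(g);m[v-r:v+r,u-r:u+r]=(g[v-r:v+r,u-r:u+r]>th)*255
    c=max(cv2.findContours(m,0,cv2.CHAIN_APPROX_NONE)[0],key=cv2.contourArea);e=cv2.fitEllipse(c);print(i,"bright",np.round(e[0],1),np.round(e[1],1));return e[0]
def tri(a,b):
    r=[ray(P,D[i]["R"],x)[0] for i,x in((1,a),(2,b))];r=[x/np.linalg.norm(x) for x in r]
    A=sum(np.eye(3)-np.outer(x,x) for x in r);B=sum((np.eye(3)-np.outer(x,x))@D[i]["c"] for i,x in zip((1,2),r));return np.linalg.solve(A,B)
print("knob top",tri(circ(1,281,247,30,.127),circ(2,284,319,30,.127)))
print("knob top bright",tri(circb(1,281,247,26,150),circb(2,284,319,26,150)))
try: print("peg",tri(circ(1,280,128,25,.088),circ(2,284,206,22,.088)))
except Exception as e: print(e)
for i,kn,pg in((1,(281,247),(280,128)),(2,(284,319),(284,208))):
    d=D[i]["d"]
    X,u,v=cloud(d,P,D[i]["R"],D[i]["c"])
    k=(X[:,2]>.03)&(X[:,2]<.085)&(abs(X[:,0]-.53)<.1)&(abs(X[:,1]+.06)<.16)
    print(i,k.sum(),cv2.minAreaRect(X[k][:,:2].astype(np.float32)))
    # rails at top: dark
```

```text
1 depth top [ 0.5159 -0.1775  0.1342] ellipse [279.9 247.3] [38.2 40.7]
2 depth top [ 0.5162 -0.1758  0.134 ] ellipse [283.6 316.3] [34.2 37.4]
knob top [ 0.51542211 -0.18045462  0.12802875]
1 bright [280.2 248.4] [36.6 49.2]
2 bright [284.  318.9] [30.4 38. ]
knob top bright [ 0.51609369 -0.17821176  0.13516392]
1 depth top [ 0.5329 -0.0758  0.0947] ellipse [279.9 130.5] [18.6 19.3]
2 depth top [ 0.5328 -0.0754  0.0947] ellipse [283.1 209. ] [17.2 17.3]
peg [ 0.53278488 -0.07593461  0.09323562]
1 27943 ((0.532058835029602, -0.08272591233253479), (0.2630753517150879, 0.13116438686847687), 80.57215881347656)
2 23617 ((0.5338255167007446, -0.07044526934623718), (0.28890419006347656, 0.13061931729316711), 80.40019226074219)
```

```bash
cat >> h.py <<'E'
def F(n=5):
    f=[]
    for _ in range(n):
        sleep(.02); f.append(sense()["wrist_force"])
    return np.mean(f,0)
def st(tag=""):
    s=sense();print(tag,"t%.2f"%s["time_s"],"p",(s["position"]*1e3).round(2),"F",s["wrist_force"].round(2),"Tz %.3f"%s["ft_torque"][2],"gap %.4f"%s["finger_gap"],"j7 %.2f"%s["joint_pos"][6])
E
python3 - <<'E'
from h import *
K=[.516,-.1785]
movep([*K,.21],down(-2.7)); command_gripper(.065,40); st("above")
f0=F();print(f0)
move_l([*K,.128],feed=.08); st("down")
command_gripper(.02,40); sleep(.2); st("grip"); print(F()-f0)
E
```

```text
above t6.34 p [ 516.05 -178.39  210.03] F [ 0.04 -0.31  1.09] Tz -0.021 gap 0.0651 j7 -1.90
[ 0.17701059 -0.00241247 -0.18666723]
down t7.60 p [ 516.37 -178.71  128.47] F [ 0.63 -0.4   0.29] Tz -0.055 gap 0.0649 j7 -1.81
grip t8.16 p [ 515.84 -178.76  128.63] F [-2.42  0.51  6.02] Tz 0.051 gap 0.0368 j7 -1.81
[-2.26648339  0.65310894  6.03071552]
```

Run:
```python
from h import *
p=sense()["position"]; x,y=.5158,-.1787
z0=.128
command_gripper(.02,60); 
for z in (z0+.003,z0+.006,z0+.0085):
    move_l([x,y,z],feed=.02); st("up"); 
print(F())
hit=move_l([x,y,z0+.016],feed=.008,until_force=3.5); st("hit %s"%hit); print(F())
```

```text
up t8.76 p [ 515.76 -178.72  130.68] F [ 1.12 -1.28 -4.98] Tz 0.007 gap 0.0365 j7 -1.81
up t9.06 p [ 515.79 -178.72  133.97] F [ 0.79 -1.38 -5.92] Tz 0.025 gap 0.0368 j7 -1.81
up t9.33 p [ 515.78 -178.72  136.58] F [ 1.25 -1.94 -5.48] Tz 0.035 gap 0.0367 j7 -1.82
[ 1.11950961 -2.03262445 -4.98174384]
hit True t9.93 p [ 515.72 -178.68  138.63] F [ 3.   -2.86 -5.8 ] Tz -0.020 gap 0.0364 j7 -1.82
[ 3.93121515 -1.77906616 -6.02506931]
```

Run:
```python
from h import *
x,y=.5158,-.1787
z=sense()["position"][2]
for i in range(8):
    z+=.0004; move_l([x,y,z],feed=.02); f=F(3); print(round(z*1e3,2),round(sense()["position"][2]*1e3,2),f.round(2))
    if f[2]<-9.5: break
st()
```

```text
138.66 138.5 [ 2.29 -1.79 -6.36]
139.06 139.01 [ 2.05 -2.07 -7.26]
139.46 139.31 [ 3.18 -2.76 -9.21]
139.86 139.53 [  4.14  -3.03 -11.81]
 t11.22 p [ 515.77 -178.66  139.53] F [  3.84  -4.07 -12.08] Tz 0.022 gap 0.0363 j7 -1.82
```

```bash
cat > turn.py <<'E'
from h import *
import json
x,y=.5158,-.1787; z=.1397; yaw=-2.7; found=False
while yaw<-2.7+.9:
    yaw+=.07; move_l([x,y,z],down(yaw),feed=.05); f=F(3); s=sense()
    print("yaw %.2f z %.2f F %s Tz %.3f t %.2f"%(yaw,s["position"][2]*1e3,f.round(2),s["ft_torque"][2],s["time_s"]))
    if f[2]>-8: found=True;break
    if f[2]<-18 or np.hypot(*f[:2])>15: print("abort");break
if found:
    hit=move_l([x,y,.1447],feed=.02,until_force=5); st("lift %s"%hit); print(F())
json.dump([yaw,z,found],open("s.json","w"))
E
python3 turn.py
```

```text
yaw -2.63 z 139.51 F [  3.78  -3.   -11.79] Tz 0.096 t 11.52
yaw -2.56 z 139.63 F [  3.44  -3.23 -11.15] Tz 0.085 t 11.82
yaw -2.49 z 139.72 F [ 2.48 -2.82 -9.83] Tz 0.092 t 12.12
yaw -2.42 z 139.87 F [ 1.02 -3.05 -6.8 ] Tz 0.032 t 12.42
lift True t12.62 p [ 515.54 -178.85  140.6 ] F [ 3.36 -0.69 -6.1 ] Tz -0.090 gap 0.0366 j7 -1.60
[ 3.35495341 -1.39265194 -6.38592414]
```

Run:
```python
from h import *
x,y=.5158,-.1787
z=sense()["position"][2]
while z<.1465:
    z+=.0006; move_l([x,y,z],down(-2.42),feed=.02); f=F(2); print(round(z*1e3,2),round(sense()["position"][2]*1e3,2),f.round(2))
    if f[2]<-11.5: break
st()
```

```text
140.44 140.09 [ 1.88 -3.54 -7.27]
141.04 140.95 [ 1.28 -3.59 -8.15]
141.64 141.62 [ 1.74 -3.96 -8.19]
142.24 142.29 [ 0.84 -3.67 -7.79]
142.84 142.84 [ 0.68 -4.33 -8.36]
143.44 143.49 [-0.42 -4.1  -8.43]
144.04 144.05 [ 0.55 -4.46 -9.22]
144.64 144.7 [-0.81 -3.76 -7.58]
145.24 145.23 [-0.91 -5.41 -7.98]
145.84 145.8 [-1.07 -5.51 -8.88]
146.44 146.26 [ -0.82  -4.82 -10.58]
147.04 146.49 [  0.35  -6.09 -12.87]
 t16.11 p [ 515.59 -178.77  146.49] F [  0.63  -6.48 -13.12] Tz 0.024 gap 0.0365 j7 -1.61
```

```bash
cat > wind.py <<'E'
from h import *
import sys
yaw,end=float(sys.argv[1]),float(sys.argv[2])
c=np.array([float(a) for a in sys.argv[3:6]])
while yaw<end-1e-6:
    yaw+=.08; move_l(c,down(yaw),feed=.05); f=F(3); s=sense()
    print("yaw %.2f z %.2f cmd %s F %s Tz %.3f t %.2f"%(yaw,s["position"][2]*1e3,(c*1e3).round(2),f.round(1),s["ft_torque"][2],s["time_s"]))
    if f[2]<-20 or f[2]>3 or np.hypot(*f[:2])>15: print("abort");break
    c[:2]+=np.clip(f[:2]*.00003,-2e-4,2e-4); c[2]+=np.clip((f[2]+10.5)*.00010,-6e-4,6e-4)
print(yaw,c)
E
python3 wind.py -2.42 -1.14 .5158 -.1788 .1467
```

```text
yaw -2.34 z 146.38 cmd [ 515.8 -178.8  146.7] F [  0.5  -5.2 -11.9] Tz 0.046 t 16.41
yaw -2.26 z 146.36 cmd [ 515.81 -178.96  146.56] F [ -0.8  -4.7 -11. ] Tz 0.001 t 16.71
yaw -2.18 z 146.35 cmd [ 515.79 -179.1   146.51] F [ -1.6  -4.1 -10.4] Tz 0.022 t 17.01
yaw -2.10 z 146.37 cmd [ 515.74 -179.22  146.52] F [ -2.1  -4.3 -10. ] Tz 0.062 t 17.31
yaw -2.02 z 146.42 cmd [ 515.68 -179.35  146.57] F [ -2.3  -3.7 -11.3] Tz 0.073 t 17.61
yaw -1.94 z 146.37 cmd [ 515.61 -179.46  146.49] F [ -1.8  -3.3 -11.2] Tz 0.014 t 17.91
yaw -1.86 z 146.35 cmd [ 515.55 -179.56  146.42] F [ -3.2  -2.8 -10.2] Tz 0.034 t 18.21
yaw -1.78 z 146.40 cmd [ 515.46 -179.64  146.46] F [-2.9 -2.2 -9.9] Tz 0.099 t 18.51
yaw -1.70 z 146.47 cmd [ 515.37 -179.71  146.52] F [-2.9 -1.2 -9.5] Tz 0.069 t 18.81
yaw -1.62 z 146.62 cmd [ 515.29 -179.74  146.62] F [-2.4 -0.5 -9.2] Tz 0.013 t 19.11
yaw -1.54 z 146.80 cmd [ 515.21 -179.76  146.75] F [-2.4 -0.8 -8.8] Tz 0.075 t 19.41
yaw -1.46 z 147.00 cmd [ 515.14 -179.78  146.92] F [-2.4 -1.3 -8.5] Tz 0.073 t 19.71
yaw -1.38 z 147.21 cmd [ 515.07 -179.82  147.12] F [-1.5 -0.4 -8.5] Tz 0.116 t 20.01
yaw -1.30 z 147.45 cmd [ 515.02 -179.83  147.32] F [-1.2 -0.5 -8.3] Tz 0.030 t 20.31
yaw -1.22 z 147.68 cmd [ 514.99 -179.84  147.54] F [-1.4 -0.6 -8. ] Tz 0.028 t 20.61
yaw -1.14 z 147.94 cmd [ 514.94 -179.86  147.79] F [-0.1 -1.2 -8.2] Tz 0.009 t 20.91
-1.1399999999999988 [ 0.51494102 -0.17990007  0.14802176]
```

```bash
sed -i 's/\*.00010/*.00014/' wind.py; python3 wind.py -1.14 0.46 .5149 -.1799 .1481
```

```text
yaw -1.06 z 148.23 cmd [ 514.9 -179.9  148.1] F [ 1.  -1.4 -8. ] Tz 0.047 t 21.21
yaw -0.98 z 148.58 cmd [ 514.93 -179.94  148.45] F [ 1.7 -1.7 -8.8] Tz 0.042 t 21.51
yaw -0.90 z 148.85 cmd [ 514.98 -179.99  148.7 ] F [ 1.8 -1.6 -9.2] Tz 0.025 t 21.81
yaw -0.82 z 149.03 cmd [ 515.03 -180.04  148.87] F [ 3.1 -2.4 -8.7] Tz 0.024 t 22.11
yaw -0.74 z 149.28 cmd [ 515.13 -180.11  149.12] F [ 3.1 -1.8 -8.5] Tz 0.062 t 22.41
yaw -0.66 z 149.55 cmd [ 515.22 -180.17  149.4 ] F [ 3.6 -2.5 -8.4] Tz 0.033 t 22.71
yaw -0.58 z 149.81 cmd [ 515.33 -180.24  149.7 ] F [ 4.2 -2.5 -8.5] Tz 0.006 t 23.01
yaw -0.50 z 150.04 cmd [ 515.46 -180.32  149.98] F [ 4.5 -1.8 -8.5] Tz 0.032 t 23.31
yaw -0.42 z 150.16 cmd [ 515.59 -180.37  150.25] F [ 4.6 -2.2 -9.2] Tz 0.002 t 23.61
yaw -0.34 z 150.25 cmd [ 515.73 -180.44  150.44] F [ 5.1 -1.8 -9.8] Tz 0.101 t 23.91
yaw -0.26 z 150.29 cmd [ 515.88 -180.49  150.54] F [  5.2  -2.1 -10.5] Tz 0.067 t 24.21
yaw -0.18 z 150.23 cmd [ 516.04 -180.55  150.55] F [  5.5  -2.1 -10.6] Tz 0.039 t 24.51
yaw -0.10 z 150.26 cmd [ 516.2  -180.62  150.53] F [  4.1  -2.4 -11. ] Tz 0.006 t 24.81
yaw -0.02 z 150.27 cmd [ 516.32 -180.69  150.47] F [  4.   -1.4 -11.5] Tz -0.002 t 25.11
yaw 0.06 z 150.23 cmd [ 516.44 -180.73  150.33] F [  3.7  -0.9 -10.8] Tz -0.024 t 25.41
yaw 0.14 z 150.21 cmd [ 516.56 -180.76  150.29] F [ 3.4 -1.2 -9.9] Tz -0.061 t 25.71
yaw 0.22 z 150.25 cmd [ 516.66 -180.79  150.37] F [  3.1   0.2 -10.9] Tz -0.038 t 26.01
yaw 0.30 z 150.19 cmd [ 516.75 -180.79  150.31] F [  1.7   0.5 -10.3] Tz -0.061 t 26.31
yaw 0.38 z 150.18 cmd [ 516.8  -180.77  150.34] F [  2.2   0.7 -10.5] Tz -0.046 t 26.61
yaw 0.46 z 150.22 cmd [ 516.87 -180.75  150.35] F [  1.3   1.2 -10.2] Tz -0.018 t 26.91
0.46 [ 0.51690739 -0.18071586  0.15038971]
```

Run:
```python
from h import *
c=np.array([.5169,-.1807,.1488]); R=down(.46)
hit=move_l(c,R,feed=.02); st("lower"); print(F())
command_gripper(.065); sleep(.1); st("open")
move_l([.5169,-.1807,.215],feed=.12); st()
movep([.525,-.13,.29],down(-.166)); sleep(.3)
p,d,P,Rc,cc=cam("wrist"); cv2.imwrite("pics/w3.png",p[:,:,::-1])
X,u,v=cloud(d,P,Rc,cc);k=(X[:,2]>.1)&(abs(X[:,0]-.516)<.04)&(abs(X[:,1]+.18)<.04)
print(k.sum(),np.percentile(X[k],[5,50,80,90],axis=0).round(4)); st()
k=(X[:,2]>.085)&(X[:,2]<.11)&(abs(X[:,0]-.533)<.03)&(abs(X[:,1]+.076)<.03);print(np.median(X[k],0))
```

```text
lower t27.16 p [ 516.69 -180.49  148.73] F [ 0.38  1.54 -8.93] Tz -0.126 gap 0.0362 j7 0.83
[ 0.50537039  1.8567372  -8.38055137]
open t27.73 p [ 517.18 -181.02  149.23] F [ 0.33 -0.24 -0.58] Tz 0.005 gap 0.0647 j7 0.83
 t28.43 p [ 516.44 -180.5   214.46] F [0.46 0.03 0.03] Tz -0.008 gap 0.0648 j7 0.80
2133 [[ 0.5009 -0.1926  0.1029]
 [ 0.5188 -0.1711  0.1531]
 [ 0.5306 -0.1617  0.1544]
 [ 0.5548 -0.1447  0.2834]]
 t29.51 p [ 524.75 -130.38  289.57] F [-0.53 -0.33  0.19] Tz -0.002 gap 0.0649 j7 0.08
[ 0.53300927 -0.07586029  0.09460924]
```

View pics/w3.png

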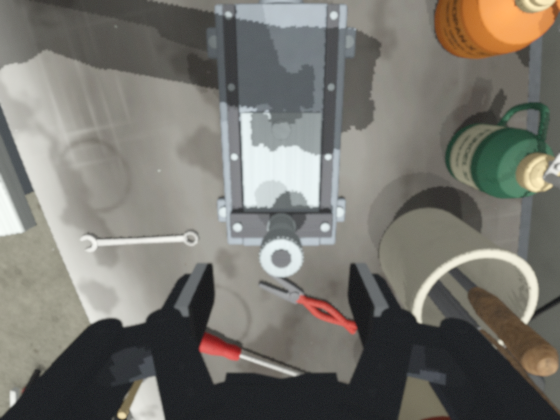

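The knob's top is at 153.5 mm (it was 134), so the screw stays up on its own at about 19 mm. In the picture the knob is at (281,257) and the cover is still shut. Next I'll slide the cover.

Run:
```python
from h import *
d=np.array([.163,.9866,0]);d/=np.linalg.norm(d); n=np.array([d[1],-d[0],0]); p0=np.array([.5331,-.0760,.091]); R=down(-.166)
movep(p0+[0,0,.05],R); command_gripper(.045,25); 
print(move_l(p0,feed=.06,until_force=6)); st("down")
command_gripper(.005,25); sleep(.1); st("grip"); f0=F();print(f0)
off=0.
for s in np.arange(.01,.0751,.013):
    hit=move_l(p0+d*s+n*off,feed=.05,until_force=14); f=F(3); st("s %.3f %s"%(s,hit)); print("along %.1f lat %.1f"%(f@d,f@n))
    if hit: break
    off+=np.clip((f@n)*5e-5,-4e-4,4e-4)
print(off)
```

```text
False
down t31.50 p [533.41 -76.08  91.27] F [-0.15 -0.23 -0.42] Tz -0.013 gap 0.0451 j7 0.07
grip t31.97 p [533.47 -76.04  91.44] F [-0.47 -0.26  3.81] Tz -0.023 gap 0.0170 j7 0.07
[-0.64204996 -0.09214283  4.09919585]
s 0.010 False t32.45 p [535.22 -65.25  91.39] F [0.26 0.28 6.15] Tz 0.049 gap 0.0172 j7 0.05
along -0.2 lat -0.1
s 0.023 False t32.91 p [537.45 -52.    91.39] F [-0.24 -1.06  6.07] Tz -0.039 gap 0.0169 j7 0.03
along 0.2 lat -0.3
s 0.036 False t33.37 p [539.62 -39.11  91.42] F [0.23 0.38 5.28] Tz -0.034 gap 0.0168 j7 0.00
along 0.5 lat 0.2
s 0.049 False t33.83 p [541.75 -26.27  91.42] F [-0.2   1.46  5.41] Tz -0.039 gap 0.0170 j7 -0.02
along 1.1 lat -0.5
s 0.062 False t34.28 p [543.87 -13.43  91.41] F [ 0.12 -0.22  4.93] Tz 0.041 gap 0.0173 j7 -0.04
along -0.0 lat -0.0
s 0.075 False t34.74 p [545.98  -0.59  91.41] F [-0.21  0.34  5.19] Tz 0.049 gap 0.0169 j7 -0.07
along 0.1 lat 0.1
-2.8049444979996727e-05
```

Run:
```python
from h import *
d=np.array([.163,.9866,0]);d/=np.linalg.norm(d); p0=np.array([.5331,-.0760,.091])
s=.075
while s<.085:
    s+=.001; move_l(p0+d*s,feed=.03); f=F(3); q=sense()["position"]; print("s %.3f act %.2f along %.1f"%(s,(q-p0)@d*1e3,f@d))
    if f@d<-6: break
move_l(p0+d*((q-p0)@d),feed=.03); st("relax")
command_gripper(.05); sleep(.1); st("open")
q=sense()["position"]; move_l([q[0],q[1],.2],feed=.12)
movep([.525,-.08,.31],down(-.166)); sleep(.3)
p,D,P,Rc,cc=cam("wrist"); cv2.imwrite("pics/w4.png",p[:,:,::-1])
X,u,v=cloud(D,P,Rc,cc)
k=(X[:,2]>.14)&(X[:,2]<.2)&(abs(X[:,0]-.516)<.03)&(abs(X[:,1]+.18)<.03);print("knob",k.sum(),np.median(X[k],0).round(4))
k=(X[:,2]>.09)&(X[:,2]<.1)&(abs(X[:,0]-.546)<.02)&(abs(X[:,1]-.003)<.03);pg=np.median(X[k],0);print("peg",k.sum(),pg.round(4),"travel",(pg-[.533,-.0758,.0946])@d);st()
```

```text
s 0.076 act 76.72 along -0.9
s 0.077 act 77.35 along -2.1
s 0.078 act 78.19 along -2.2
s 0.079 act 79.16 along -1.7
s 0.080 act 80.08 along -2.4
s 0.081 act 80.13 along -4.1
s 0.082 act 80.19 along -6.4
relax t37.09 p [546.61   2.95  91.41] F [-0.64 -1.61  6.56] Tz -0.045 gap 0.0171 j7 -0.08
open t37.61 p [546.02   3.32  90.82] F [-0.13  0.57 -0.15] Tz -0.021 gap 0.0500 j7 -0.08
knob 1211 [ 0.5159 -0.1748  0.1528]
peg 285 [0.5459 0.0031 0.0946] travel 0.07995959501978095
 t39.63 p [524.89 -79.19 308.99] F [-0.08 -0.56 -0.22] Tz -0.040 gap 0.0501 j7 -0.02
```

View pics/w4.png

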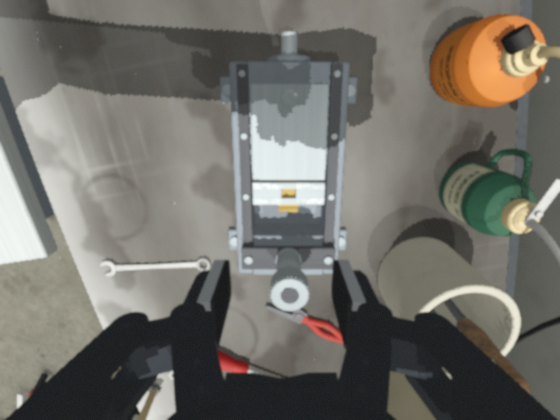

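The port is open: its opening shows at (288,200), the cover sits at the far end, and the knob is still up at (290,292). The wrench and pliers have not moved.

```bash
python3 -c "
from rig import *
print(finish_job())"
```

```text
the job is handed in; nothing more can be done
None
```

The inspection port is open and the job is handed in, at about 40 s of the 72 s allowed.

- **Screw:** I pulled it up to the thread with about 5 N beyond the spring. The mouth came after about 0.28 rad of anticlockwise turning, and the screw then lifted to about 17 mm. I wound it on in one grip without regripping, 3.16 rad in all. The hand's height stopped rising at about 21 mm, as it should while the screw is pulled. When I let go, the camera depth put the knob about 19 mm above where it started, and it was still there at the last look.
- **Cover:** I slid it by the peg until it met the stop at 80.1 mm, where the push rose to about 6 N. The camera measured 80.0 mm of peg travel.
- **Final picture:** The gripper was clear of everything, and the wrench and pliers were where they had been. The bearing and spark plug were outside that view; the arm did not work near them.

**Checks that fell short:**
- One of the two knob measurements gave the top at 128 mm instead of about 134. I used the other measurement and the depth reading, which agreed with each other.
- The torque reading was too noisy to show the screw's stop directly. I judged it from the height levelling off and from turning past the full range stated in the task.

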